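# Refit the mill's ring sieve and hold the lid at jog

### The job

Slide the wound-wire ring sieve straight up off its storage spindle, set it down fully home in the mill's seat around the rotor and let go of it. Then drop the lid fully home on the mill, its two pins in the collar's two gaps, and twist it clockwise (seen from above) half way to the lock, 30 of the 60 degrees: the jog position, where the rotor is turned over to see that it runs clear of the sieve. Finish still holding the lid by its handle at jog against its return spring, never going on into the lock click, and leave the bottle, beaker and brush alone.

Things in the scene. Friction and masses are not known exactly. Their poses are not given: they have to be found in the camera images.
- sieve_center (a point): Ring sieve: upright steel ring of wound wedge wire between two plain end collars, outside diameter 56, inside 46, 52 high, 0.14 kg, same both ways up, outer edges chamfered 1.5 x 3. The point is its centre, 26 above its underside; z is its axis. It starts upright on the stand, around the spindle.
- stand: Storage stand, fixed: steel disc of diameter 92, 12 thick, with an upright white plastic spindle of diameter 40, its tapered top 74 above the bench. The sieve rests on the disc, its top 64 above the bench. Origin on the spindle's axis at bench level; z up.
- seat (a point): Centre of the sieve seat's floor in the mill, 120 above the bench, 30 below the collar's top. The seat is a recess of diameter 61, 8 deep, in the chamber's floor; the chamber above is 86 wide at the lip. A fixed rotor (diameter 38, tapered top 41 above the seat's floor) stands in its middle. A seated sieve stands 22 proud of the collar's top.
- collar (a point): Centre of the top face of the mill's steel collar (diameter 124), 150 above the bench; z up. Its inward lip, 6 thick, inside diameter 86, has two gaps 16 wide, reaching out to diameter 104, on the collar's +x and -x axes. Rim marks: single at the gaps, single 30 degrees clockwise (jog), double 60 degrees clockwise (lock). Mill fixed, housing 240 x 190, 120 high; +x points away from its controls.
- lid_grip (a point): Centre of the black bar handle on top of the aluminium lid: bar 64 long along the lid's x, 14 thick along y, 26 high along z. Lid 0.22 kg, 75 high in all, standing on the bench on its plug, handle up; the point is 62 above the lid's underside, the bar begins 49 above it. The lid is the same after half a turn: either pin fits either gap.
- lid_flange (a point): On the lid's axis, level with its flange's underside (42 below lid_grip, 20 above the lid's underside); axes as the lid's. Flange diameter 108, 7 thick; below it a hollow plug, diameter 80, 20 high, chamfered, with two round pins of diameter 7 along +x and -x out to diameter 98, 8 above the underside; dome 76 wide above. Lid home: this point lies at collar, pins below the lip.
- interlock (a joint): Sprung ring under the collar's lip, rad, 0 at rest. The lid's pins meet its dogs 6 degrees clockwise of the gaps' middle; then it reads the lid's clockwise turn less 6 degrees (0.42 at jog). It pushes the lid back with 0.1 N m at first, 0.18 at jog. Spring plungers begin to resist at 43 degrees of lid turn (0.65); the lock clicks in at about 60 (0.94).
- bottle: Bystander: brown glass bottle, diameter 80, 170 high, origin under its centre.
- beaker: Bystander: glass beaker, diameter 68, 90 high, origin under its centre.
- brush: Bystander: small cleaning brush, 150 long, lying flat; origin under its middle, x along it.
Mind the look-alikes: they are no part of the job. What is shaped like the part that bears sieve_center but pink is not meant.

How it is judged:
On the way, in this order (a step that is already met when the one before it is completed fails the run):
1. the sieve has been slid up clear of the spindle, upright (z of sieve_center in the frame of stand above 0.1 m and angle between sieve_center's own z axis and vertical below 0.35 rad).
2. the sieve stands fully home in its seat around the rotor, let go, with the lid not yet on (horizontal distance between sieve_center and seat below 0.004 m and z of sieve_center in the frame of seat below 0.0285 m and contact force between sieve and the fingers below 0.1 N and distance between lid_flange and collar above 0.08 m), for 0.2 s.
At the end, for the whole second after the job is handed in: Sieve fully home in its seat (centred within 4 mm, down within 2.5 mm); lid home on the collar (within 4 mm, level), turned clockwise to 30 degrees, give or take 8, still, and held by the fingers on it (over 2 N) (horizontal distance between sieve_center and seat below 0.004 m and z of sieve_center in the frame of seat below 0.0285 m and z of lid_flange in the frame of collar between -0.003 and 0.004 m and horizontal distance between lid_flange and collar below 0.004 m and angle between lid_flange's own z axis and vertical below 0.06 rad and angle between the x axis of lid_flange and the x axis of collar, either way round between 0.384 and 0.663 rad and value of joint interlock above 0.25 rad and angular speed of lid below 0.15 rad/s and contact force between lid and the fingers above 2 N); the arm keeps its last pose, push and grip.
It fails at once if the lid is turned on into the lock click (value of joint interlock above 0.74 rad).
It fails at once if a bystander is disturbed (distance of any of bottle, beaker, brush from where it was at the start of the episode above 0.03 m).
It also fails if it takes over 58 s, if anything falls off the work surface, if the arm or the gripper's body presses on something with over 40 N, if the wrist force passes 120 N, or if a joint passes its speed limit or range.

### The arm

A 7-joint arm with a two-finger parallel gripper is mounted at the origin on the work surface. World frame = base frame: x ahead of the robot, y to its left, z up, the work surface at z = 0. Lengths are in m, angles in rad, forces in N, time in s.
With the tool pointing down it reaches from about 0.425 to 0.875 m from the base axis. Payload 4.7 kg.
Tool frame: the origin (TCP) lies between the finger pads; the fingertips stand 14 mm ahead of it and the grasp point (between the pads) lies 5 mm behind it; z points along the fingers, y is the line along which they close (so a half turn about z gives the same grasp; the last joint's range is limited). The gripper opens to 87 mm and grips with 3 to 60 N. Pads are 19 mm wide; open, the fingers measure 117 mm over their backs; the gripper's body (75 mm by 190 mm) begins 51 mm behind the grasp point.
Start: joints at [1.155, 0.321, -0.07, 1.45, 0.023, 1.371, -0.057], TCP at [0.271, -0.591, 0.237] pointing down, gripper open.
Joint ranges: [-2.86, 2.86], [-0.3, 2.09], [-1.38, 1.24], [0.06, 2.45], [-1.56, 4.7], [0.09, 2.05], [-2.69, 2.69]. Speed limits (rad/s): [2.57, 2.57, 3.14, 3.14, 3.14, 3.14, 3.14].

### API

Orientations are given as a rotation vector (axis times angle).
In Python, from bench import get_state, get_image, camera_params, close_job gives the robot as it stands. The module is installed in compiled form; this text tells all that it offers.
- The arm moves only by the tool arm_command, never from a script. Its argument "motion" is a list of rows, each a list of 5 numbers: the finger opening in mm, from 0 to 87, then the shift along the tool's x, y, z in mm, then the turn about the tool's z in degrees. In form: [[gripper, x, y, z, spin], ...]. A call has 1 to 5 rows; each row is the pose to reach, as a shift and turn from the pose commanded when the call began, along the tool's axes at that moment; what a row does not reach only later rows make up. A row lasts 1/12 s, in which the tool goes at most 41.7 mm and 7.16 degrees, less where a joint would pass 70% of its speed; a pose out of reach is approached as far as the arm can. A call with a gripper value outside its range is refused whole. The fingers move at their own pace and stop on an object; "newtons" is the grip in N (left out, the last holds). Time passes only in rows, so rows that repeat a pose let the fingers close. It gives the time, the measured TCP pose, the force, the opening and the grip force at its end, in the units of the state.
- get_state(): the state, without advancing time (a new reading comes with each control period).
- get_image(name): name is "scene" or "top"; returns (picture, depth): 420x560x3 uint8, red, green, blue; 420x560 float32, m along the optical axis (not along the pixel's ray), 0 where there is no reading.
- camera_params(name): a dict with "intrinsics" (3x3 intrinsics, pixels), "extrinsics" (4x4, takes a point from camera to world coordinates). Camera axes: x right, y down, z forward; pixel columns grow to the right and rows downward; lengths in m; the calibration is good to about 2 mm. A picture is of the moment at which its call begins. camera_params takes no time and is no camera call.
- close_job(): hands the job in; it is judged then, once.
The state is a dict: "time": time; "joint_positions": joint angles; "qd": joint speeds; "joint_torque": joint torques, N m; "position": TCP position; "tool_rot": TCP orientation; "ft_force": force on the tool from outside, world axes, zero at the start; "torque": the same for the moment, N m; "grip_width": opening from 0.0 (shut) to 1.0 (fully open); "grip_force": force on a finger pad.
Only numpy, scipy, OpenCV 4.12 (cv2) and the standard library are available. Lean on these libraries where they do the work, as an engineer would, in place of code of your own. Each camera call takes 0.05 s, during which the arm holds its last target. There are 200 camera calls.

## Working session

There is one attempt and no reset: what is moved stays moved. The work goes in short steps, Python scripts to look and compute and a tool call to move; the robot and the scene stay as the last step left them, time stands still between calls to the robot, and variables do not carry over. Pictures are saved under pics/ and viewed, at most 10 in all, crops included, and the job is handed in when it is done.

Besides the shell and the picture viewer there is one more tool, called after ">>>" as name(argument=value, ...) on one line, values as JSON. arm_command: Moves the arm, as the interface text tells. Its arguments: {"type":"object","properties":{"motion":{"type":"array"},"newtons":{"type":"number"}},"required":["motion"]}

```bash
mkdir -p pics; cat > h.py <<'E'
import numpy as np,cv2
from bench import *
from scipy.spatial.transform import Rotation as R
def grab(n):
    p,d=get_image(n);c=camera_params(n);K=np.array(c["intrinsics"]);T=np.array(c["extrinsics"])
    v,u=np.mgrid[:420,:560]
    P=np.stack([(u-K[0,2])/K[0,0]*d,(v-K[1,2])/K[1,1]*d,d],-1)@T[:3,:3].T+T[:3,3]
    P[d==0]=np.nan
    return p,P
def save(p,n,s=1): cv2.imwrite("pics/"+n,cv2.resize(p[...,::-1],None,fx=s,fy=s,interpolation=cv2.INTER_CUBIC))
E
python3 - <<'E'
from h import *
for n in("scene","top"):
    p,P=grab(n);save(p,n+"0.png",1.4);np.savez(n+"0.npz",p=p,P=P);print(camera_params(n))
print(get_state())
E
```

```text
{'intrinsics': array([[446.4593683 ,   0.        , 282.92561612],
       [  0.        , 446.4593683 , 207.3956478 ],
       [  0.        ,   0.        ,   1.        ]]), 'extrinsics': array([[-0.44477407,  0.48831946, -0.75081298,  1.47552668],
       [ 0.89531936,  0.21988383, -0.38736849,  0.48567029],
       [-0.02406794, -0.84450885, -0.5350005 ,  0.77212528],
       [ 0.        ,  0.        ,  0.        ,  1.        ]])}
{'intrinsics': array([[439.44991047,   0.        , 279.33625321],
       [  0.        , 439.44991047, 205.37597057],
       [  0.        ,   0.        ,   1.        ]]), 'extrinsics': array([[ 0.00646925, -0.99254237,  0.12172835,  0.42155611],
       [-0.99972815, -0.00369266,  0.02302158, -0.00789344],
       [-0.02240039, -0.12184419, -0.99229644,  1.24144392],
       [ 0.        ,  0.        ,  0.        ,  1.        ]])}
{'time': 0.1, 'joint_positions': array([ 1.15506508,  0.32174016, -0.07009643,  1.45154728,  0.02258555,
        1.37078542, -0.05686361]), 'qd': array([-0.00029566, -0.00015046,  0.00029224, -0.00191762,  0.00036203,
       -0.00182777,  0.00021762]), 'joint_torque': array([ 3.78900904e-05, -4.92572272e+01, -4.05554362e-01, -3.13398278e+01,
       -6.41616527e-02,  3.94417474e-02,  1.17800323e-04]), 'position': array([ 0.27064112, -0.59046531,  0.23557947]), 'tool_rot': array([-3.06769492e+00, -6.69753619e-01,  6.80669424e-04]), 'ft_force': array([ 0.42538792, -0.21830632, -0.123479  ]), 'torque': array([ 0.0188549 ,  0.0538449 , -0.02707309]), 'grip_force': 0.0, 'grip_width': 1.0001278511182163}
```

View pics/scene0.png

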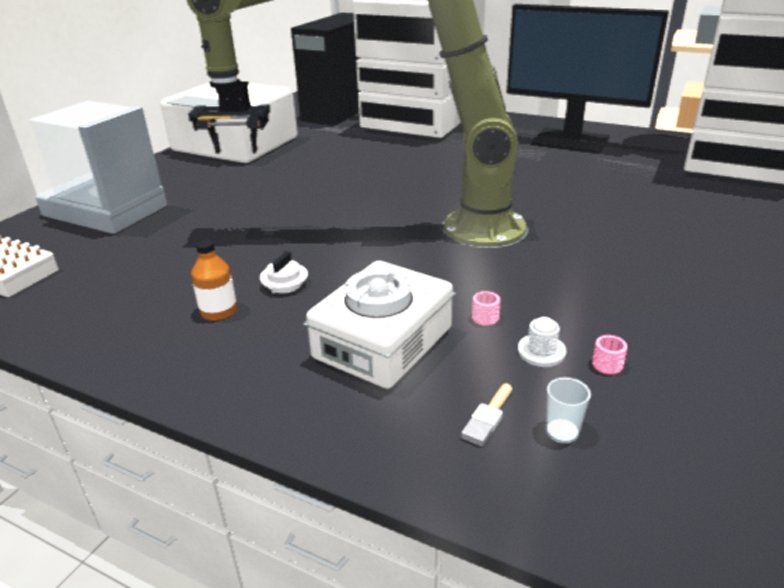

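View pics/top0.png

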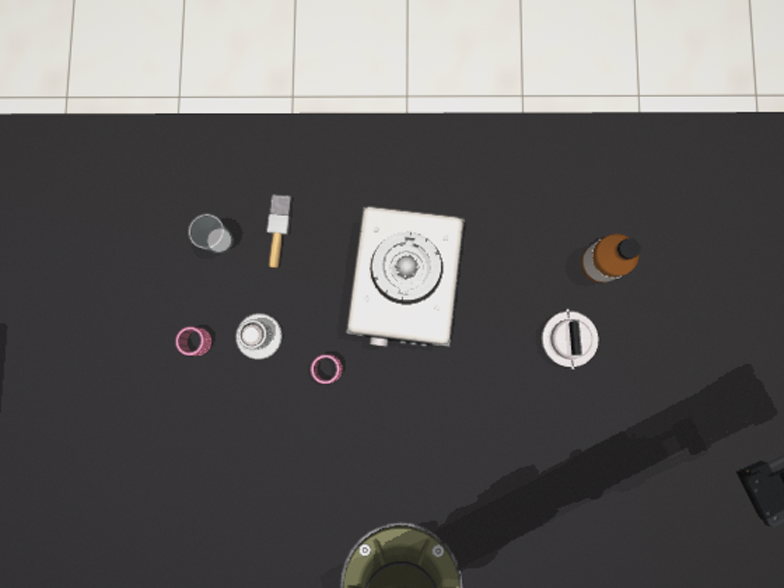

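The top view shows the collar at about (407,266), the grey sieve on its stand at (257,336) and the lid at (571,338). The pink rings are at (193,341) and (326,368), the bottle is beside the lid, and the beaker and brush are upper left. Next I measure these from the depth data.

```bash
python3 - <<'E'
from h import *
for n in("top","scene"):
    f=np.load(n+"0.npz");p,P=f["p"],f["P"];z=P[...,2]
    def sel(c,r,lo,hi): 
        m=(np.hypot(P[...,0]-c[0],P[...,1]-c[1])<r)&(z>lo)&(z<hi);return P[m]
    def pix(u,v): return P[int(v/1.4),int(u/1.4)]
    if n=="top":
        col=pix(407,290)[:2]+[.03,0];st=pix(257,336)[:2];lid=pix(580,338)[:2]
        print(col,st,lid)
    def circ(q):
        c,r=cv2.minEnclosingCircle(q[:,:2].astype(np.float32));return np.round(c,4),round(r,4),len(q),q[:,2].mean().round(4)
    print(n,"collar",circ(sel(col,.08,.142,.156)))
    for lo,hi in((.058,.068),(.068,.08),(.006,.017)): print("stand",lo,circ(sel(st,.06,lo,hi)))
    print("lidflange",circ(sel(lid,.075,.02,.034)))
    q=sel(lid,.06,.066,.085);print("bar",cv2.minAreaRect(q[:,:2].astype(np.float32)),q[:,2].mean(),len(q))
    print("mill",cv2.minAreaRect(sel(col,.2,.112,.128)[:,:2].astype(np.float32)))
    print("tall",circ(sel(pix(610,250)[:2] if n=="top" else (0,0),.08,.02,.3)) if n=="top" else "")
p=np.load("top0.npz")["p"]
a=cv2.resize(p[145:240,240:340],None,fx=4,fy=4,interpolation=cv2.INTER_CUBIC);b=cv2.resize(p[205:280,370:445],None,fx=4,fy=4,interpolation=cv2.INTER_CUBIC)
b=cv2.copyMakeBorder(b,0,80,0,0,0)
cv2.imwrite("pics/c1.png",np.hstack([a,b])[...,::-1])
E
```

```text
[ 0.58389014 -0.00929449] [0.47084793 0.27526377] [ 0.47161601 -0.33618201]
top collar (array([ 0.5957, -0.0097]), 0.0624, 1048, np.float64(0.1497))
stand 0.058 (array([0.4759, 0.2861]), 0.0284, 161, np.float64(0.0638))
stand 0.068 (array([0.4785, 0.2856]), 0.0236, 141, np.float64(0.0729))
stand 0.006 (array([0.4731, 0.2802]), 0.0519, 436, np.float64(0.0119))
lidflange (array([ 0.4712, -0.3308]), 0.0576, 578, np.float64(0.0268))
bar ((0.47168371081352234, -0.33027952909469604), (0.06339091807603836, 0.015126390382647514), 2.6764912605285645) 0.07380118278275424 141
mill ((0.5850299000740051, -0.008026450872421265), (0.1883537918329239, 0.2380220592021942), 83.27120971679688)
tall (array([ 0.6241, -0.3997]), 0.0407, 1042, np.float64(0.113))
scene collar (array([ 0.5992, -0.0061]), 0.0646, 705, np.float64(0.1483))
stand 0.058 (array([0.4811, 0.2889]), 0.0282, 134, np.float64(0.0629))
stand 0.068 (array([0.4806, 0.288 ]), 0.0194, 85, np.float64(0.0719))
stand 0.006 (array([0.4804, 0.289 ]), 0.0462, 301, np.float64(0.011))
lidflange (array([ 0.4774, -0.3268]), 0.0562, 250, np.float64(0.0262))
bar ((0.47754013538360596, -0.32575005292892456), (0.05953122302889824, 0.015647586435079575), 1.6631073951721191) 0.0721685791696661 62
mill ((0.5912514328956604, -0.003891006112098694), (0.18767136335372925, 0.23909002542495728), 83.09291076660156)
tall
```

View pics/c1.png

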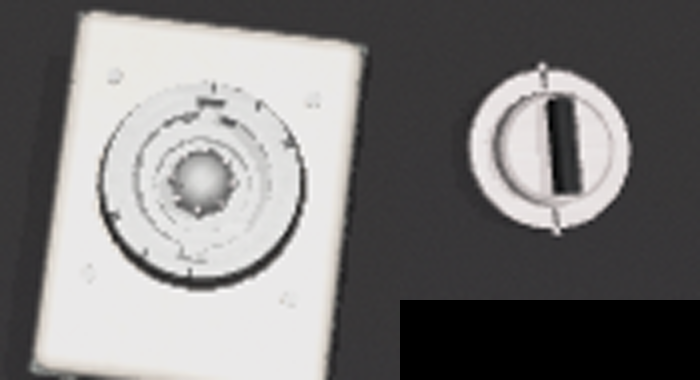

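The crop shows the collar's gap mark at (213,87) with its opposite at (191,272), which puts collar x at about −6.8° yaw. That agrees with the housing edge. The jog mark is at (258,105) and the lock mark at (290,142), both clockwise. The cameras disagree by about 5 mm, so I'll use the mean for now. First I move off and align the tool with the world axes.

>>> arm_command(motion=[[87,28,-14,0,5],[87,57,-29,-5,10],[87,86,-43,-10,15],[87,115,-58,-20,20],[87,143,-72,-20,24.6]], newtons=20)

```text
time: 0.52
position: [0.3721, -0.4648, 0.258]
tool_rot: [3.14, -0.006, 0.002]
ft_force: [-0.1, -0.1, 0.6]
grip_width: 0.995
grip_force: 0.0
```

>>> arm_command(motion=[[87,20,-38,0,0],[87,40,-76,0,0],[87,60,-114,0,0],[87,80,-152,0,0],[87,90,-190,0,0]])

```text
time: 0.93
position: [0.4612, -0.2763, 0.2561]
tool_rot: [-3.141, -0.001, -0.0]
ft_force: [1.3, 0.4, 1.4]
grip_width: 1.001
grip_force: 0.0
```

>>> arm_command(motion=[[87,5,-40,0,0],[87,10,-80,0,0],[87,15,-120,0,0],[87,20,-160,0,0],[87,20,-200,0,0]])

```text
time: 1.35
position: [0.48, -0.0762, 0.2562]
tool_rot: [3.142, 0.001, 0.0]
ft_force: [-0.1, 0.1, -0.7]
grip_width: 1.0
grip_force: 0.0
```

>>> arm_command(motion=[[87,0,-40,0,0],[87,-5,-80,0,0],[87,-10,-120,0,0],[87,-20,-160,0,0],[87,-25,-200,0,0]])

```text
time: 1.77
position: [0.4534, 0.1235, 0.2563]
tool_rot: [3.141, 0.001, -0.001]
ft_force: [0.8, 0.5, -0.5]
grip_width: 1.002
grip_force: 0.0
```

>>> arm_command(motion=[[87,5,-35,20,0],[87,10,-70,50,0],[87,15,-110,85,0],[87,20,-140,110,0],[87,25,-164,136,0]])

```text
time: 2.18
position: [0.4786, 0.2819, 0.1253]
tool_rot: [-3.141, -0.001, -0.002]
ft_force: [1.0, 0.3, 0.7]
grip_width: 0.999
grip_force: 0.0
```

>>> arm_command(motion=[[87,0,0,0,0]])

```text
time: 2.27
position: [0.4736, 0.2847, 0.1189]
tool_rot: [-3.139, -0.012, 0.02]
ft_force: [-1.3, -0.7, -0.8]
grip_width: 1.001
grip_force: 0.0
```

```bash
python3 - <<'E'
from h import *
s=get_state();print(s["position"],s["joint_positions"])
p,P=grab("scene");save(p[200:300,330:470],"g1.png",4)
z=P[...,2];t=s["position"]
for n,Q in(("scene",P),("top",grab("top")[1])):
    m=(np.abs(Q[...,0]-t[0])<.1)&(np.abs(Q[...,1]-t[1])<.12)
    for lo,hi in((.103,.125),(.125,.15),(.15,.2)):
        q=Q[m&(Q[...,2]>lo)&(Q[...,2]<hi)]
        if len(q):print(n,lo,len(q),q.min(0).round(4),q.max(0).round(4),np.median(q,0).round(4))
E
```

```text
[0.47362634 0.28472319 0.11894956] [ 0.10624858  0.30639045 -0.79552118  1.80661749  0.2292284   1.13619811
 -2.32826819]
scene 0.103 67 [0.4655 0.2319 0.103 ] [0.4883 0.3374 0.1247] [0.4833 0.2415 0.1156]
scene 0.125 83 [0.4631 0.2274 0.1253] [0.4894 0.3402 0.15  ] [0.4843 0.2409 0.1387]
scene 0.15 581 [0.4392 0.1926 0.1502] [0.5173 0.3777 0.1999] [0.5083 0.2704 0.1902]
top 0.15 115 [0.4373 0.2177 0.1873] [0.5111 0.2742 0.2   ] [0.4752 0.2453 0.1962]
```

View pics/g1.png

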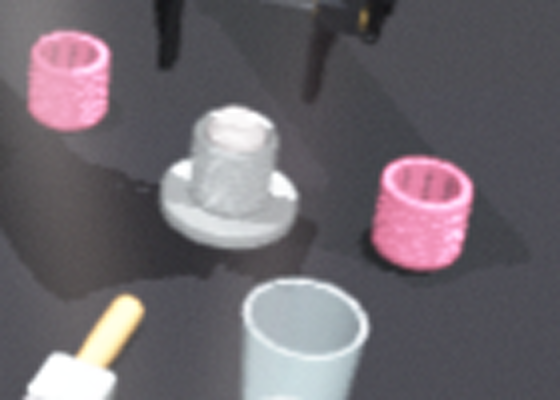

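The scene view shows the open fingers either side of the sieve, with both pink rings clear of them. The arm seems still to be settling, so I'll hold and check.

>>> arm_command(motion=[[87,0,0,0,0],[87,0,0,0,0]])

```text
time: 2.53
position: [0.4799, 0.2789, 0.1277]
tool_rot: [3.141, -0.003, 0.004]
ft_force: [0.1, 0.6, -1.0]
grip_width: 1.0
grip_force: 0.0
```

```bash
python3 - <<'E'
from h import *
s=get_state();print(s["position"],s["tool_rot"],s["joint_positions"],abs(s["qd"]).max())
E
```

```text
[0.47986235 0.27889114 0.12767285] [ 3.14107506e+00 -2.59369650e-03  4.37949634e-03] [ 0.11470262  0.28996632 -0.79167023  1.80254382  0.22809041  1.14048263
 -2.32423376] 0.016004286958379518
```

>>> arm_command(motion=[[87,-3,-8.5,0,0],[87,-3,-8.5,15,0],[87,-3,-8.5,32,0],[87,-3,-8.5,46,0],[87,-3,-8.5,46,0]])

```text
time: 2.95
position: [0.4745, 0.287, 0.0784]
tool_rot: [3.139, -0.001, -0.004]
ft_force: [-0.9, 0.1, -1.0]
grip_width: 0.999
grip_force: 0.0
```

>>> arm_command(motion=[[87,0,0,0,0],[87,0,0,0,0]])

```text
time: 3.12
position: [0.4762, 0.2887, 0.0812]
tool_rot: [-3.141, -0.0, -0.002]
ft_force: [0.7, -0.6, 0.2]
grip_width: 1.0
grip_force: 0.0
```

>>> arm_command(motion=[[87,0,1,7,0],[87,0,1,14,0],[87,0,1,21,0],[87,0,1,21,0],[87,0,1,21,0]])

```text
time: 3.53
position: [0.4751, 0.2873, 0.0585]
tool_rot: [3.141, 0.001, -0.002]
ft_force: [0.2, -0.6, 0.1]
grip_width: 1.002
grip_force: 0.0
```

>>> arm_command(motion=[[66,0,0,0,0],[60,0,0,0,0],[54,0,0,0,0],[50,0,0,0,0],[50,0,0,0,0]])

```text
time: 3.95
position: [0.4758, 0.2876, 0.0594]
tool_rot: [-3.142, -0.001, -0.001]
ft_force: [-0.1, 0.7, 0.6]
grip_width: 0.707
grip_force: 0.0
```

>>> arm_command(motion=[[40,0,0,0,0],[40,0,0,0,0],[40,0,0,0,0]])

```text
time: 4.2
position: [0.4758, 0.2877, 0.0594]
tool_rot: [-3.141, -0.001, -0.0]
ft_force: [-0.1, -0.5, 0.9]
grip_width: 0.648
grip_force: 20.0
```

Gripped at 56.4 mm, which matches the sieve. Now I lift straight up.

>>> arm_command(motion=[[40,0,0,-10,0],[40,0,0,-30,0],[40,0,0,-55,0],[40,0,0,-80,0],[40,0,0,-105,0]])

```text
time: 4.62
position: [0.4751, 0.2873, 0.1655]
tool_rot: [3.141, 0.001, -0.001]
ft_force: [0.8, 0.4, -1.6]
grip_width: 0.65
grip_force: 20.0
```

>>> arm_command(motion=[[40,0,0,-25,0],[40,0,0,-50,0],[40,0,0,-75,0],[40,0,0,-80,0],[40,0,0,-80,0]])

```text
time: 5.03
position: [0.4764, 0.2882, 0.2463]
tool_rot: [-3.14, -0.001, -0.006]
ft_force: [0.8, 0.7, -2.2]
grip_width: 0.644
grip_force: 20.0
```

>>> arm_command(motion=[[40,0,0,0,0],[40,0,0,0,0]])

```text
time: 5.2
position: [0.4748, 0.2868, 0.2425]
tool_rot: [3.14, 0.001, -0.004]
ft_force: [-1.1, 0.9, -2.3]
grip_width: 0.649
grip_force: 20.0
```

```bash
python3 - <<'E'
from h import *
s=get_state();print(s["position"],s["joint_positions"],s["grip_width"]*87)
t=s["position"]
p,P=grab("scene");save(p[120:270,260:470],"g2.png",3)
m=(np.abs(P[...,0]-t[0])<.05)&(np.abs(P[...,1]-t[1])<.026)&(P[...,2]>t[2]-.052)&(P[...,2]<t[2]-.018)
q=P[m]; print(len(q))
# circle fit with known R
from scipy.optimize import least_squares
r=least_squares(lambda c:np.hypot(q[:,0]-c[0],q[:,1]-c[1])-.028,t[:2],loss="soft_l1",f_scale=.001);print(r.x,np.median(abs(r.fun)))
E
```

```text
[0.47479926 0.28678833 0.24246398] [ 0.14161843  0.19287073 -0.82257263  1.65693091  0.14377748  1.35779132
 -2.27295912] 56.4880959874119
221
[0.47714207 0.28641835] 0.0012008654296195125
```

View pics/g2.png

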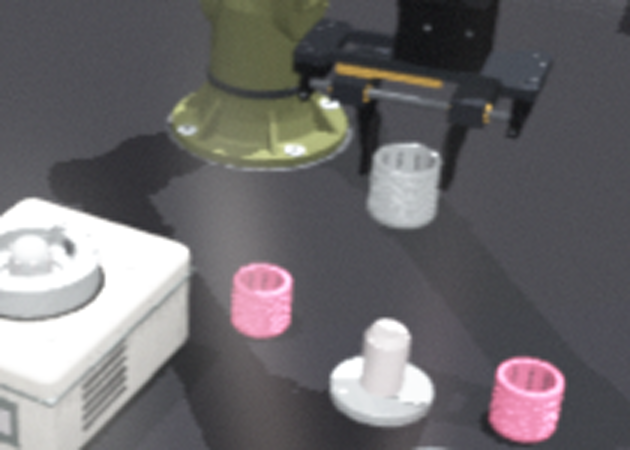

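The sieve hangs upright in the fingers at crop (404,187) and the spindle is bare. Next I carry it over the mill.

>>> arm_command(motion=[[40,10,20,0,0],[40,25,55,0,0],[40,40,90,0,0],[40,55,125,0,0],[40,70,160,0,0]])

```text
time: 5.67
position: [0.5454, 0.1257, 0.2428]
tool_rot: [3.141, 0.002, -0.004]
ft_force: [1.2, 0.7, -2.0]
grip_width: 0.648
grip_force: 20.0
```

>>> arm_command(motion=[[40,15,35,0,0],[40,30,70,0,0],[40,43,105,0,0],[40,50,128,0,0],[40,51,134,0,0]])

```text
time: 6.08
position: [0.5972, -0.0138, 0.2418]
tool_rot: [3.139, -0.013, -0.005]
ft_force: [0.1, -1.1, -1.4]
grip_width: 0.644
grip_force: 20.0
```

>>> arm_command(motion=[[40,0,0,0,0],[40,0,0,0,0],[40,0,0,0,0]])

```text
time: 6.33
position: [0.5961, -0.0039, 0.2437]
tool_rot: [-3.14, -0.006, 0.002]
ft_force: [-0.7, 0.8, -1.9]
grip_width: 0.646
grip_force: 20.0
```

```bash
cat > m.py <<'E'
from h import *
from scipy.optimize import least_squares
def fit(q,R,c0):
    r=least_squares(lambda c:np.hypot(q[:,0]-c[0],q[:,1]-c[1])-R,c0,loss="soft_l1",f_scale=.001);return r.x.round(4),round(np.median(abs(r.fun)),4),len(q)
def collar(P):
    # best placement of annulus 43..62 at z~.15
    z=P[...,2];a=(np.hypot(P[...,0]-.597,P[...,1]+.008)<.1);q=P[a&(abs(z-.149)<.005)];o=P[a&(z<.135)]
    w=P[a&(z<.145)&(z>.123)]
    return q,w
E
python3 - <<'E'
from m import *
s=get_state();t=s["position"];print(t,s["tool_rot"])
for n in("scene","top"):
    f=np.load(n+"0.npz");P0=f["P"]
    q,w=collar(P0)
    if n=="scene":print("collar side",fit(w[w[:,0]>.62],.062,(.597,-.008)))
    # outer edge pts: farthest per angle
    c=np.array([.597,-.008])
    for _ in range(4):
        d=q[:,:2]-c;r=np.hypot(*d.T);k=(np.arctan2(d[:,1],d[:,0])//(np.pi/30)).astype(int)
        e=np.array([q[k==i][r[k==i].argmax()] for i in np.unique(k)]);x=fit(e,.062,c);c=x[0]
    print(n,"collar edge",x)
    p,P=grab(n)
    m=(np.abs(P[...,0]-t[0])<.05)&(np.abs(P[...,1]-t[1])<.026)&(P[...,2]>t[2]-.052)&(P[...,2]<t[2]-.018)
    if m.sum()>20:print(n,"sieve",fit(P[m],.028,t[:2]))
    save(p[100:260,200:400],f"g3{n}.png",3)
E
```

```text
[ 0.59613923 -0.00392249  0.24371134] [-3.14035174e+00 -5.59410692e-03  1.78931616e-03]
collar side (array([ 0.5988, -0.0073]), np.float64(0.001), 287)
scene collar edge (array([ 0.6009, -0.007 ]), np.float64(0.0008), 60)
scene sieve (array([ 0.5988, -0.0041]), np.float64(0.001), 193)
top collar edge (array([ 0.5956, -0.0094]), np.float64(0.0006), 60)
```

View pics/g3scene.png

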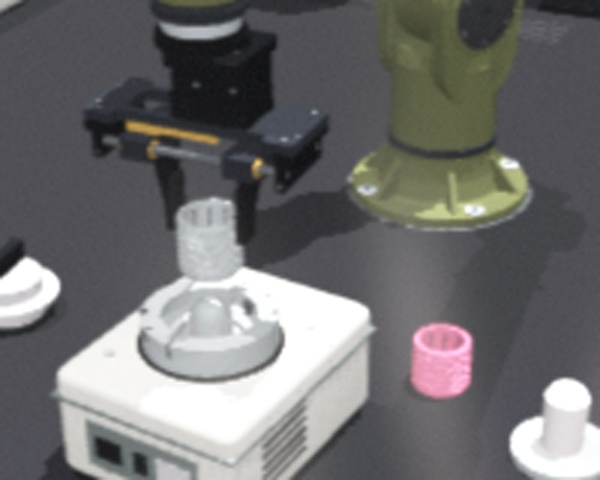

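The sieve at crop (208,240) hangs directly above the rotor at (210,315). The side fits say I need 3 mm in −y. I'll correct that and descend.

>>> arm_command(motion=[[40,0,3,0,0],[40,0,3,0,0],[40,0,3,10,0],[40,0,3,22,0],[40,0,3,22,0]])

```text
time: 6.85
position: [0.595, -0.0096, 0.2188]
tool_rot: [-3.141, -0.001, 0.008]
ft_force: [-0.4, 0.2, -2.7]
grip_width: 0.645
grip_force: 20.0
```

>>> arm_command(motion=[[40,0,0,8,0],[40,0,0,16,0],[40,0,0,24,0],[40,0,0,30,0],[40,0,0,30,0]])

```text
time: 7.27
position: [0.5958, -0.0095, 0.1902]
tool_rot: [-3.141, -0.001, 0.005]
ft_force: [0.1, -0.2, -2.1]
grip_width: 0.65
grip_force: 20.0
```

>>> arm_command(motion=[[40,0,0,3,0],[40,0,0,6,0],[40,0,0,9,0],[40,0,0,12,0],[40,0,0,12,0]])

```text
time: 7.68
position: [0.5965, -0.0095, 0.1796]
tool_rot: [3.142, 0.001, -0.001]
ft_force: [0.0, 0.1, -2.5]
grip_width: 0.644
grip_force: 20.0
```

>>> arm_command(motion=[[40,0,0,0,0],[40,0,0,0,0]])

```text
time: 7.85
position: [0.5969, -0.0094, 0.1804]
tool_rot: [3.142, 0.001, 0.0]
ft_force: [0.1, 1.0, -1.6]
grip_width: 0.647
grip_force: 20.0
```

>>> arm_command(motion=[[40,-0.5,-2,0,0],[40,-0.5,-2,0,0],[40,-0.5,-2,0,0]])

```text
time: 8.1
position: [0.5963, -0.0071, 0.1804]
tool_rot: [3.142, 0.001, 0.001]
ft_force: [-0.3, -0.1, -1.9]
grip_width: 0.65
grip_force: 20.0
```

```bash
python3 - <<'E'
from m import *
s=get_state();t=s["position"];print(t)
p,P=grab("scene");q,w=collar(P)
print("collar",fit(w[w[:,0]>.62],.062,(.597,-.008)))
m=(np.abs(P[...,0]-t[0])<.04)&(np.abs(P[...,1]-t[1])<.024)&(P[...,2]>.155)&(P[...,2]<t[2]-.012)&(P[...,0]>t[0]+.01)
print("sieve",fit(P[m],.028,t[:2]))
E
```

```text
[ 0.59634978 -0.00713289  0.18044826]
collar (array([ 0.5987, -0.0075]), np.float64(0.0011), 309)
sieve (array([ 0.5992, -0.008 ]), np.float64(0.0009), 72)
```

>>> arm_command(motion=[[40,0,0,3,0],[40,0,0,6,0],[40,0,0,8,0],[40,0,0,10,0],[40,0,0,10,0]])

```text
time: 8.57
position: [0.5959, -0.0075, 0.1695]
tool_rot: [-3.142, -0.001, 0.002]
ft_force: [-0.6, -0.5, -2.1]
grip_width: 0.642
grip_force: 20.0
```

>>> arm_command(motion=[[40,0,0,1,0],[40,0,0,2,0],[40,0,0,2.5,0],[40,0,0,2.5,0]])

```text
time: 8.9
position: [0.5963, -0.0074, 0.1677]
tool_rot: [3.142, 0.001, -0.0]
ft_force: [0.0, 0.2, -1.8]
grip_width: 0.644
grip_force: 20.0
```

It's in the recess: I've passed the chamber floor with no contact. I release it and retreat.

>>> arm_command(motion=[[40,0,0,0.5,0],[58,0,0,0.5,0],[62,0,0,0.5,0],[70,0,0,0.5,0],[76,0,0,0.5,0]])

```text
time: 9.32
position: [0.5965, -0.0074, 0.1676]
tool_rot: [3.141, 0.001, 0.001]
ft_force: [0.2, -0.2, -0.0]
grip_width: 0.787
grip_force: 0.0
```

>>> arm_command(motion=[[80,0,0,0,0],[80,0,0,0,0],[80,0,0,0,0],[80,0,0,-10,0],[80,0,0,-25,0]])

```text
time: 9.73
position: [0.5952, -0.0075, 0.1915]
tool_rot: [-3.141, -0.001, 0.005]
ft_force: [0.5, 0.5, -0.7]
grip_width: 0.918
grip_force: 0.0
```

>>> arm_command(motion=[[87,0,0,-35,0],[87,0,0,-70,0],[87,-10,35,-80,0],[87,-25,70,-80,0],[87,-40,105,-80,0]])

```text
time: 10.15
position: [0.5568, -0.1128, 0.2747]
tool_rot: [3.141, 0.005, 0.006]
ft_force: [-0.0, -0.2, -0.8]
grip_width: 0.996
grip_force: 0.0
```

>>> arm_command(motion=[[87,-15,40,0,0],[87,-30,80,0,0],[87,-45,120,0,0],[87,-60,160,0,0],[87,-70,190,0,0]])

```text
time: 10.57
position: [0.4848, -0.3055, 0.2734]
tool_rot: [3.14, -0.002, 0.001]
ft_force: [1.3, -0.7, -0.3]
grip_width: 0.998
grip_force: 0.0
```

```bash
python3 - <<'E'
from m import *
s=get_state();t=s["position"];print(t)
for n in("scene","top"):
    p,P=grab(n);z=P[...,2];d=np.hypot(P[...,0]-.597,P[...,1]+.008)
    save(p[120:280,180:380],f"g4{n}.png",3)
    q=P[(d<.045)&(z>.164)&(z<.18)]
    print(n,"top z",np.percentile(q[:,2],[10,50,90]).round(4),cv2.minEnclosingCircle(q[:,:2].astype(np.float32)),len(q))
    if n=="scene":
        q,w=collar(P);print("collar",fit(w[w[:,0]>.62],.062,(.597,-.008)))
        m=(d<.035)&(z>.153)&(z<.169)&(P[...,0]>.606);print("sieve",fit(P[m],.028,(.597,-.008)))
    q=P[(np.hypot(P[...,0]-.474,P[...,1]+.328)<.06)&(z>.066)&(z<.085)]
    if len(q)>10:print(n,"bar",cv2.minAreaRect(q[:,:2].astype(np.float32)),len(q))
E
```

```text
[ 0.48477194 -0.30545566  0.27342568]
scene top z [0.1652 0.1694 0.1717] ((0.6021237969398499, -0.004968724213540554), 0.029428472742438316) 136
collar (array([ 0.5985, -0.0073]), np.float64(0.0014), 321)
sieve (array([ 0.5988, -0.0077]), np.float64(0.001), 96)
scene bar ((0.47614586353302, -0.32612937688827515), (0.06507047265768051, 0.016972115263342857), 7.520113468170166) 65
top top z [0.1675 0.1709 0.1737] ((0.5963062047958374, -0.00898162741214037), 0.028235241770744324) 150
top bar ((0.4430582523345947, -0.3302990794181824), (0.012923338450491428, 0.007506391499191523), 76.77259063720703) 19
```

View pics/g4scene.png

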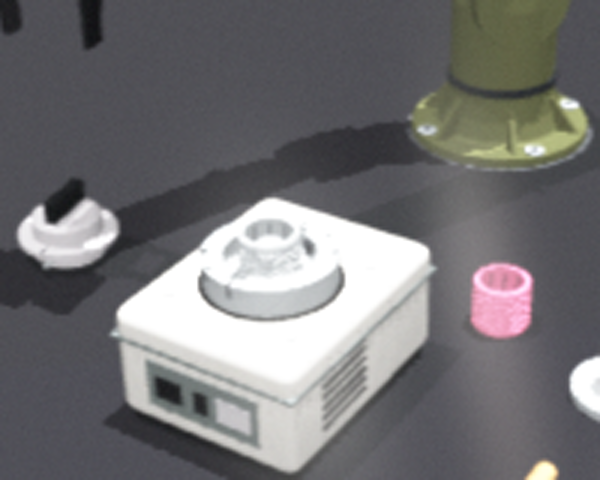

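The sieve rim at crop (270,232) stands centred and proud of the collar, fits agree to 0.5 mm, and the rim height of about 0.171 matches fully home. On to the lid.

>>> arm_command(motion=[[60,-4,8,35,-1],[50,-8,16,70,-2],[45,-12,20,105,-3],[45,-12,21,135,-3],[45,-12,21,150,-3]])

```text
time: 11.08
position: [0.4724, -0.3224, 0.1188]
tool_rot: [-3.137, -0.082, 0.006]
ft_force: [-0.1, 0.1, 0.0]
grip_width: 0.704
grip_force: 0.0
```

>>> arm_command(motion=[[45,0,0,0,0],[45,0,0,0,0],[45,0,0,0,0]])

```text
time: 11.33
position: [0.4759, -0.3237, 0.1243]
tool_rot: [3.139, 0.084, 0.004]
ft_force: [0.1, -0.4, -0.6]
grip_width: 0.541
grip_force: 0.0
```

>>> arm_command(motion=[[45,-3,4,12,0],[45,-3,4,25,0],[45,-3,4,37,0],[45,-3,4,45,0],[45,-3,4,45,0]])

```text
time: 11.75
position: [0.47, -0.3265, 0.0744]
tool_rot: [-3.137, -0.083, 0.006]
ft_force: [0.2, -0.2, -0.8]
grip_width: 0.519
grip_force: 0.0
```

>>> arm_command(motion=[[45,0,0,0,0],[45,0,0,0,0]])

```text
time: 11.92
position: [0.4719, -0.3276, 0.0774]
tool_rot: [3.14, 0.083, 0.0]
ft_force: [0.4, -0.2, -0.0]
grip_width: 0.518
grip_force: 0.0
```

>>> arm_command(motion=[[45,1,0,4,0],[45,1,0,8,0],[45,1,0,11.5,0],[45,1,0,11.5,0],[45,1,0,11.5,0]], newtons=50)

```text
time: 12.33
position: [0.4724, -0.3274, 0.0654]
tool_rot: [-3.14, -0.083, 0.001]
ft_force: [-0.4, 0.4, 0.7]
grip_width: 0.513
grip_force: 0.0
```

>>> arm_command(motion=[[30,0,0,0,0],[20,0,0,0,0],[10,0,0,0,0],[5,0,0,0,0],[5,0,0,0,0]])

```text
time: 12.75
position: [0.4727, -0.3276, 0.0659]
tool_rot: [3.14, 0.083, 0.0]
ft_force: [-0.4, 0.6, -0.5]
grip_width: 0.222
grip_force: 0.0
```

>>> arm_command(motion=[[5,0,0,0,0],[5,0,0,0,0],[5,0,0,0,0],[5,0,0,0,0],[5,0,0,0,0]])

```text
time: 13.17
position: [0.4727, -0.3278, 0.0659]
tool_rot: [3.14, 0.083, 0.0]
ft_force: [-0.4, -1.0, 0.7]
grip_width: 0.153
grip_force: 50.0
```

Gripped at 13.3 mm, so I have the bar. Now I lift, carry it over the mill and turn it to the gap direction.

>>> arm_command(motion=[[5,0,0,-15,0],[5,0,0,-50,0],[5,0,0,-88,0],[5,0,0,-126,0],[5,0,0,-160,0]])

```text
time: 13.58
position: [0.4726, -0.327, 0.2275]
tool_rot: [-3.14, -0.084, -0.0]
ft_force: [1.9, -0.5, -2.1]
grip_width: 0.157
grip_force: 50.0
```

>>> arm_command(motion=[[5,0,0,-30,0],[5,0,-10,-50,0],[5,10,-40,-50,0],[5,25,-75,-50,0],[5,40,-110,-50,0]])

```text
time: 14.0
position: [0.5065, -0.2148, 0.2757]
tool_rot: [-3.141, -0.079, 0.0]
ft_force: [0.3, 0.5, -1.7]
grip_width: 0.157
grip_force: 50.0
```

>>> arm_command(motion=[[5,15,-35,0,2],[5,30,-70,0,4],[5,45,-105,0,6],[5,60,-140,0,8],[5,75,-172,0,9.8]])

```text
time: 14.42
position: [0.5724, -0.0371, 0.2753]
tool_rot: [-3.136, 0.186, 0.002]
ft_force: [1.9, -0.2, -2.0]
grip_width: 0.159
grip_force: 50.0
```

>>> arm_command(motion=[[5,0,0,0,0],[5,0,0,0,0],[5,0,0,0,0]])

```text
time: 14.67
position: [0.5722, -0.0401, 0.275]
tool_rot: [3.136, -0.184, -0.002]
ft_force: [-0.4, -0.2, -2.2]
grip_width: 0.156
grip_force: 50.0
```

>>> arm_command(motion=[[5,8,-14,0,0],[5,16,-28,0,0],[5,20,-35.5,0,0],[5,20,-35.5,0,0],[5,20,-35.5,0,0]])

```text
time: 15.08
position: [0.5963, -0.008, 0.2754]
tool_rot: [3.135, -0.187, -0.002]
ft_force: [-0.5, 0.8, -1.7]
grip_width: 0.156
grip_force: 50.0
```

>>> arm_command(motion=[[5,0,0,0,0],[5,0,0,0,0]])

```text
time: 15.25
position: [0.5963, -0.0086, 0.2757]
tool_rot: [3.135, -0.189, -0.001]
ft_force: [-0.1, -0.4, -1.8]
grip_width: 0.157
grip_force: 50.0
```

```bash
python3 - <<'E'
from m import *
s=get_state();t=s["position"];print(t,s["tool_rot"])
p,P=grab("scene");save(p[100:260,200:400],"g5.png",3)
z=P[...,2];d=np.hypot(P[...,0]-.597,P[...,1]+.008);f=d<.08
h=t[2]-.066  # underside
print("h",h)
w=P[f&(z>h+.021)&(z<h+.026)&(P[...,0]>.62)];print("flange side",fit(w,.054,t[:2]))
w=P[f&(z>h+.020)&(z<h+.029)]
print("flange all",cv2.minEnclosingCircle(w[:,:2].astype(np.float32)),w[:,2].mean())
w=P[f&(z>h+.002)&(z<h+.017)&(d<.05)&(P[...,0]>.61)];print("plug",fit(w,.040,t[:2]))
q,w=collar(P);print("collar",fit(w[w[:,0]>.62],.062,(.597,-.008)))
E
```

```text
[ 0.59625704 -0.00857685  0.27565354] [ 3.13488403e+00 -1.88651958e-01 -6.59451088e-04]
h 0.20965353641465156
flange side (array([ 0.5949, -0.0062]), np.float64(0.0034), 106)
flange all ((0.6016760468482971, -0.00963676255196333), 0.05656776949763298) 0.2351702005228894
plug (array([ 0.5986, -0.0097]), np.float64(0.0011), 67)
collar (array([ 0.5987, -0.0076]), np.float64(0.0012), 312)
```

View pics/g5.png

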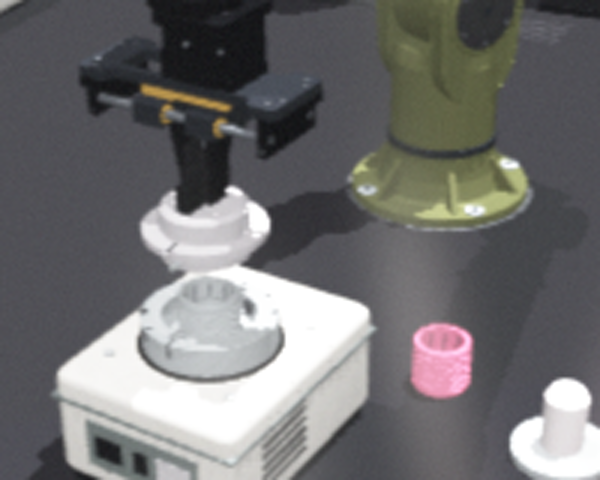

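The lid at crop (205,228) hangs level with its front pin line in the gap direction, and the plug fit says 2 mm more in +y. I'll correct and lower it.

>>> arm_command(motion=[[5,0,-1.5,0,0],[5,0,-1.5,10,0],[5,0,-1.5,20,0],[5,0,-1.5,30,0],[5,0,-1.5,30,0]])

```text
time: 15.72
position: [0.5951, -0.0058, 0.2423]
tool_rot: [3.136, -0.186, -0.008]
ft_force: [-0.9, -0.5, -2.6]
grip_width: 0.149
grip_force: 50.0
```

>>> arm_command(motion=[[5,0,0,5,0],[5,0,0,10,0],[5,0,0,15,0],[5,0,0,20,0],[5,0,0,20,0]])

```text
time: 16.13
position: [0.5963, -0.0056, 0.2245]
tool_rot: [3.136, -0.185, -0.003]
ft_force: [-0.5, 0.1, -2.2]
grip_width: 0.153
grip_force: 50.0
```

>>> arm_command(motion=[[5,0,0,0,0],[5,0,0,0,0]])

```text
time: 16.3
position: [0.597, -0.0055, 0.226]
tool_rot: [3.136, -0.186, 0.001]
ft_force: [0.0, 0.0, -1.2]
grip_width: 0.159
grip_force: 50.0
```

>>> arm_command(motion=[[5,-0.5,1.3,0,0],[5,-0.5,1.3,3,0],[5,-0.5,1.3,7,0],[5,-0.5,1.3,11,0],[5,-0.5,1.3,14,0]])

```text
time: 16.72
position: [0.5959, -0.0068, 0.211]
tool_rot: [3.136, -0.186, -0.001]
ft_force: [-0.5, 0.4, -1.4]
grip_width: 0.155
grip_force: 50.0
```

>>> arm_command(motion=[[5,0,0,0,0],[5,0,0,0,0]])

```text
time: 16.88
position: [0.596, -0.0067, 0.2113]
tool_rot: [3.136, -0.185, -0.001]
ft_force: [0.4, -0.5, -2.7]
grip_width: 0.156
grip_force: 50.0
```

>>> arm_command(motion=[[5,0,0,3,0],[5,0,0,5,0],[5,0,0,7,0],[5,0,0,9,0],[5,0,0,9,0]])

```text
time: 17.3
position: [0.5959, -0.0068, 0.2022]
tool_rot: [3.136, -0.186, -0.001]
ft_force: [-0.5, -0.5, -2.3]
grip_width: 0.157
grip_force: 50.0
```

>>> arm_command(motion=[[5,0,0,2,0],[5,0,0,4,0],[5,0,0,5.5,0],[5,0,0,5.5,0]])

```text
time: 17.63
position: [0.596, -0.0068, 0.1968]
tool_rot: [3.136, -0.186, -0.001]
ft_force: [-0.5, 0.1, -1.4]
grip_width: 0.161
grip_force: 50.0
```

>>> arm_command(motion=[[5,0,0,0.7,0],[5,0,0,1.2,0],[5,0,0,1.2,0],[5,0,0,1.2,0]])

```text
time: 17.97
position: [0.5962, -0.0067, 0.1961]
tool_rot: [3.136, -0.186, 0.0]
ft_force: [0.1, 0.1, -2.1]
grip_width: 0.157
grip_force: 50.0
```

>>> arm_command(motion=[[5,0,0,0.5,0],[5,0,0,0.8,0],[5,0,0,0.8,0],[5,0,0,0.8,0]])

```text
time: 18.3
position: [0.5963, -0.0068, 0.1958]
tool_rot: [3.136, -0.186, 0.001]
ft_force: [-1.7, 0.8, 3.1]
grip_width: 0.161
grip_force: 50.0
```

Contact at the predicted height with about 5 N of push, so the lid is home. Now I twist clockwise.

>>> arm_command(motion=[[5,0,0,0,2.5],[5,0,0,0,5],[5,0,0,0,8],[5,0,0,0,11],[5,0,0,0,14]])

```text
time: 18.72
position: [0.5967, -0.0069, 0.1959]
tool_rot: [3.089, -0.569, 0.002]
ft_force: [-1.0, -0.7, 2.2]
grip_width: 0.156
grip_force: 50.0
```

>>> arm_command(motion=[[5,0,0,0,0],[5,0,0,0,0]])

```text
time: 18.88
position: [0.5967, -0.0069, 0.1959]
tool_rot: [3.09, -0.565, 0.002]
ft_force: [-0.2, -0.8, 3.9]
grip_width: 0.157
grip_force: 50.0
```

```bash
python3 - <<'E'
from h import *
s=get_state();print(s["position"],s["torque"],s["ft_force"],-np.degrees(R.from_rotvec(s["tool_rot"]).as_euler("ZYX"))[0],s["joint_positions"])
E
```

```text
[ 0.59668219 -0.00692632  0.19586703] [-0.07324736  0.12479704  0.00794204] [-0.18029055 -0.83526253  3.92809342] 20.70987703907457 [ 0.46880923  0.2825663  -0.59706316  1.62849942  0.16501449  1.27988391
 -2.08935272]
```

>>> arm_command(motion=[[5,0,0,0,3],[5,0,0,0,6],[5,0,0,0,9],[5,0,0,0,12],[5,0,0,0,14]])

```text
time: 19.3
position: [0.5968, -0.0066, 0.1958]
tool_rot: [-2.998, 0.939, -0.002]
ft_force: [-0.1, -1.2, 3.3]
grip_width: 0.156
grip_force: 50.1
```

>>> arm_command(motion=[[5,0,0,0,1],[5,0,0,0,2],[5,0,0,0,2],[5,0,0,0,2]])

```text
time: 19.63
position: [0.5967, -0.0066, 0.1958]
tool_rot: [-2.981, 0.989, -0.002]
ft_force: [0.8, -0.1, 4.9]
grip_width: 0.155
grip_force: 50.0
```

```bash
python3 - <<'E'
from m import *
s=get_state();print(s["position"],s["torque"],s["ft_force"],-np.degrees(R.from_rotvec(s["tool_rot"]).as_euler("ZYX"))[0],s["grip_width"],s["grip_force"])
p,P=grab("top");p2,P2=grab("scene")
a=cv2.resize(p[145:245,240:340],None,fx=4,fy=4,interpolation=cv2.INTER_CUBIC);b=cv2.resize(p2[150:250,220:320],None,fx=4,fy=4,interpolation=cv2.INTER_CUBIC)
cv2.imwrite("pics/g6.png",np.hstack([a,b])[...,::-1])
z=P2[...,2];d=np.hypot(P2[...,0]-.597,P2[...,1]+.008)
w=P2[(d<.056)&(d>.040)&(P2[...,0]>.6)&(z>.14)&(z<.175)];print("flange top z",np.percentile(w[:,2],[20,50,80]))
E
```

```text
[ 0.59674124 -0.00662847  0.19581651] [ 0.09675302 -0.10236296  0.28241613] [ 0.75238413 -0.13110754  4.94688799] 36.71471574337251 0.15488099635190788 50.0458725169301
flange top z [0.1541861  0.15621784 0.15836223]
```

View pics/g6.png

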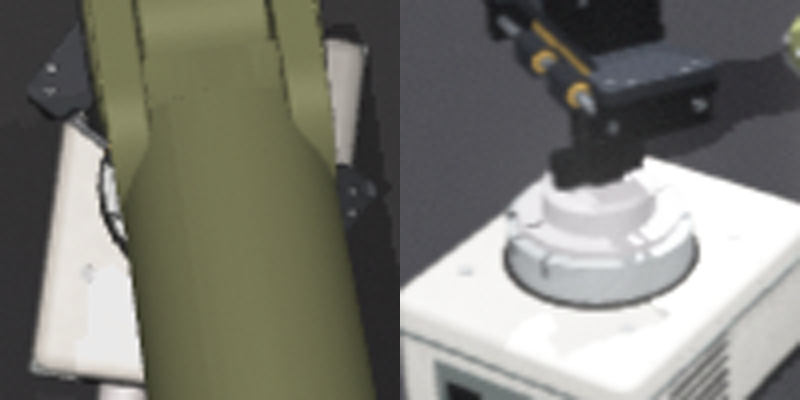

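The scene crop shows the lid's flange flush on the collar around (600,235), at a height of 0.156–0.157 as it should be. The handle is held, the turn is 29.9°, and the spring moment can be felt. One short hold to confirm it stays still, then I hand it in.

>>> arm_command(motion=[[5,0,0,0,0],[5,0,0,0,0],[5,0,0,0,0],[5,0,0,0,0],[5,0,0,0,0]])

```text
time: 20.15
position: [0.5968, -0.0066, 0.1958]
tool_rot: [-2.981, 0.99, -0.002]
ft_force: [0.8, 0.7, 5.4]
grip_width: 0.157
grip_force: 50.0
```

```bash
python3 - <<'E'
from h import *
s=get_state();y=-np.degrees(R.from_rotvec(s["tool_rot"]).as_euler("ZYX"))[0]
print(s["position"],s["torque"],y,abs(s["qd"]).max(),s["grip_force"])
if 35<y<39 and s["grip_force"]>40 and abs(s["qd"]).max()<.05: print(close_job())
E
```

```text
[ 0.59676907 -0.00660268  0.19581465] [ 0.04069516 -0.14645786  0.28062133] 36.72526378415683 0.0019852441315339944 50.04873010329902
the job is handed in; nothing more can be done
None
```

I handed the job in at about 20 s of the 58 s: the sieve measured fully home in its seat, and the lid is down on the collar, twisted about 30° to jog (read from the gripper's turn) and still held at 50 N, with no verdict returned.

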